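# Hook and close the firebox cover of a model steam plant

### The arm

A 6-joint arm with a two-finger parallel gripper is mounted at the origin on the work surface. World frame = base frame: x ahead of the robot, y to its left, z up, the work surface at z = 0. Lengths are in m, angles in degrees, forces in N, time in s.
With the tool pointing down it reaches from about 0.375 to 0.825 m from the base axis. Payload 5.5 kg.
Tool frame: the origin (TCP) lies at the very end of the fingers, on their centre line; the grasp point (between the pads) lies 19 mm behind it; x points along the fingers, y is the direction in which the jaws open and shut, and the axes are right-handed (so a half turn about x gives the same grasp; the last joint's range is limited). The gripper opens to 85 mm and grips with 20 to 120 N. Pads are 22 mm wide; open, the fingers measure 114 mm over their backs; the gripper's body (76 mm by 85 mm) begins 54 mm behind the grasp point. The pads swing forward as they close: fully open they stand 13 mm farther back than shut.
Start: joints at [67.838, 17.962, -2.699, 69.339, 0, 90], TCP at [0.226, 0.556, 0.231] pointing down, gripper open.
Joint ranges: [-152.73, 152.73], [-39.44, 99.34], [-58.76, 71.6], [-118.89, 123.64], [-81.53, 83.1], [-180, 180]. Speed limits (degrees/s): [136.94, 136.94, 172.46, 180, 180, 180].

### API

Orientations are given as a 3x3 rotation matrix whose columns are the frame's x, y, z axes.
In Python, from plant import * gives the robot as it stands.
- The arm moves only by the shell command python3 -m jog 'ROWS' [FORCE]. ROWS is text: rows parted by semicolons, each of 7 numbers parted by spaces: the shift along the tool's x, y, z in mm, then the turn, a rotation vector about the tool's x, y, z in degrees, then the opening, from 0 (shut) to 1 (fully open). In form: x y z rx ry rz gripper; .... A call has 1 to 20 rows; each row is the pose to reach, as a shift and turn from the pose commanded when the call began, along the tool's axes at that moment; what a row does not reach only later rows make up. A row lasts 1/12 s, in which the tool goes at most 41.7 mm and 7.16 degrees, less where a joint would pass 70% of its speed; a pose out of reach is approached as far as the arm can. A call with a gripper value outside its range is refused whole. The fingers move at their own pace and stop on an object; FORCE is the grip in N (left out, the last holds). Time passes only in rows, so rows that repeat a pose let the fingers close. It gives the time, the measured TCP pose, the force and the opening at its end, in the units of the state.
- get_obs(): the state, without advancing time (a new reading comes with each control period).
- camera(name): name is "scene" or "top" or "wrist"; returns (picture, depth): 384x512x3 uint8, red, green, blue; 384x512 float32, m along the optical axis (not along the pixel's ray), 0 where there is no reading.
- camera_info(name): a dict with "K" (3x3 intrinsics, pixels), "rvec" (rotation vector, rad) and "tvec" (3), from world to camera coordinates, as OpenCV has them; the wrist camera has in their place "tool_from_camera" (4x4, takes a point from camera to tool coordinates, whose origin is the TCP and whose axes are the tool frame's). Camera axes: x right, y down, z forward; pixel columns grow to the right and rows downward; lengths in m; the calibration is good to about 2 mm. A picture is of the moment at which its call begins: read the wrist's pose just before it. camera_info takes no time and is no camera call.
- sign_off(): hands the job in, once; it reports no verdict.
The state is a dict: "clock": time; "joint_pos": joint angles; "joint_velocities": joint speeds; "tau": joint torques, N m; "ee_pos": TCP position; "orientation": TCP orientation; "contact_force": force on the tool from outside, world axes, zero at the start; "wrist_torque": the same for the moment, N m; "grip_width": finger opening in m.
Only numpy, scipy, OpenCV 4.12 (cv2) and the standard library are available. Lean on these libraries where they do the work, as an engineer would, in place of code of your own. Each camera call takes 0.05 s, during which the arm holds its last target.

### The job

Close up the red firebox casing: take the green cover by its wooden handle, slip its bare-steel edge under the casing's brass lip with the cover tilted, then swing the other end down under control, without letting it drop, until the cover lies flat and fully home on its ledge. Let go of it and turn the brass keeper in by its black knob until it points straight across the cover towards the lip. Do not disturb the chimney, pressure gauge, axle or union lying about, and leave everything released.

Things in the scene. Friction and masses are not known exactly. Their poses are not given: they have to be found in the camera images.
- casing: Red open-topped casing fixed to the desk, 190 x 138 x 76 mm (x, y, z). Origin: under the recess centre, at desk level. x points from lip to keeper, z up. Recess: x -78 to 78, y -59 to 59 mm (3 mm play round the cover), its ledge at z 60, 10 mm wide or more, bay open inside. Side rims rise to z 66, far (+x) rim (x 78 to 98) to z 68; an upright at x = -78 carries the lip.
- seat (a point): Centre of the recess at ledge level (60 mm above the desk), axes as the casing's. The fully home cover has the middle of its underside here, and its x axis along the casing's.
- lip (a point): Middle of the free lower edge of the brass lip: 64 mm from the casing's origin along -x, 71 mm above the desk. The lip is 5 mm thick (top at 76 mm), runs the full width along y and reaches 14 mm out over the ledge; the gap under it is 11 mm high: the 5 mm cover goes fully in when tilted by up to about 20 degrees. Axes as the casing's.
- cover_grip (a point): Centre of the cover's wooden handle bar: 12 thick (x) x 70 long (y) x 24 mm high, over the plate's middle on two brass posts; this point is 29 mm above the plate's underside, 12 mm is free under the bar. Cover axes: x from the bare-steel edge to the opposite edge, z up out of the plate. The cover starts flat on the desk.
- cover_tongue (a point): Middle of the cover's bare-steel edge, at mid-thickness: 75 mm along the cover's -x from its centre. Axes are the cover's.
- cover: The loose cover: flat plate 150 (x) x 110 (y) x 5 mm, about 0.35 kg, green, with a 20 mm wide bare-steel strip along its -x edge, the edge that goes under the lip. Origin: centre of its underside.
- keeper (a joint): Angle of the brass keeper, a flat bar 60 x 14 x 5 mm turning about an upright pivot on the far rim, 4 mm above the home cover. 0 = shut, against a stop, pointing from the pivot along the casing's -x; grows as it swings to the casing's +y side (1.57: points along +y), up to 2.4. Starts at 1.55 to 2.2, clear of the cover; stays where left; about 0.5 N at the knob moves it.
- keeper_pivot (a point): The keeper's pivot axis, at the height of the bar's upper face (74 mm above the desk): 88 mm from the casing's origin along +x. Axes as the casing's.
- keeper_knob (a point): Centre of the keeper's upright black knob, 12 mm in diameter, standing 16 mm high on the bar, 40 mm from the pivot; this point is 82 mm above the desk, the knob's top 90 mm. Push it sideways.
- chimney: Bystander: standing tinplate chimney stack, 120 mm tall, 70 mm square foot. Origin under its centre.
- gauge: Bystander: nickel-plated pressure gauge lying face up, 64 mm in diameter, 22 mm thick, with a brass stem. Origin under its centre.
- axle: Bystander: black iron axle lying down, 130 mm long, 20 mm high. Origin under its centre.
- union: Bystander: hexagonal brass union standing up, 34 mm across flats, 31 mm tall. Origin under its centre.
Things that resemble listed ones, but are neither listed nor needed, are in the scene too. There is more than one size of the casing; the job needs the middle-sized.

How it is judged:
By the outcome, as a careful person would: the job done as asked, in the order asked, and still so for the second after the job is handed in, with the robot touching nothing.
It also fails if it takes over 64 s, if anything falls off the work surface, if the arm or the gripper's body presses on something with over 40 N, if the wrist force passes 120 N, or if a joint passes its speed limit or range.

## Working session

There is one attempt and no reset: what is moved stays moved. The work goes in short steps, Python scripts to look and compute and a shell command to move; the robot and the scene stay as the last step left them, time stands still between calls to the robot, and variables do not carry over. Pictures are saved under pics/ and viewed, and the job is handed in when it is done.

```bash
ls; mkdir -p pics; python3 - <<'E'
from plant import *
import cv2,numpy as np
o=get_obs();print(o)
for n in ("scene","top","wrist"):
    p,d=camera(n);cv2.imwrite(f"pics/{n}0.png",p[:,:,::-1]);np.save(f"pics/{n}0.npy",d)
    print(n,camera_info(n))
E
```

```text
pics
{'clock': 0.0, 'joint_pos': array([ 6.78388251e+01,  1.80029851e+01, -2.75410767e+00,  6.93392020e+01,
        2.13106629e-04,  9.00003833e+01]), 'joint_velocities': array([-0.04414054, -0.17555481, -0.04706842, -0.00210828, -0.04422474,
        0.13662521]), 'tau': array([ 3.21383068e-04, -5.39595938e+01,  3.39747441e+01,  1.91014633e-02,
       -7.52464825e-05,  2.52257351e-06]), 'ee_pos': array([0.22611122, 0.55514692, 0.2304481 ]), 'orientation': array([[-6.37412134e-04,  3.77218968e-01,  9.26123882e-01],
       [-1.55510102e-03,  9.26122576e-01, -3.77219506e-01],
       [-9.99998588e-01, -1.68066049e-03, -3.70816502e-06]]), 'contact_force': array([-0.19565541, -0.2698379 ,  0.06809909]), 'wrist_torque': array([0.02537457, 0.02239273, 0.04866606]), 'grip_width': 0.08555167332287363}
scene {'K': array([[448.03731504,   0.        , 256.8678636 ],
       [  0.        , 448.03731504, 186.72068576],
       [  0.        ,   0.        ,   1.        ]]), 'rvec': array([ 2.00421944,  1.07250524, -0.54048236]), 'tvec': array([-0.28993409, -0.17829549,  1.72200399])}
top {'K': array([[395.25218745,   0.        , 255.1746862 ],
       [  0.        , 395.25218745, 189.29135542],
       [  0.        ,   0.        ,   1.        ]]), 'rvec': array([ 2.15370742, -2.09625719,  0.18143009]), 'tvec': array([0.02049698, 0.50170809, 1.25694203])}
wrist {'K': array([[295.28610728,   0.        , 252.61739591],
       [  0.        , 295.28610728, 186.09842944],
       [  0.        ,   0.        ,   1.        ]]), 'tool_from_camera': array([[-7.81797313e-05, -3.20707172e-01,  9.47178391e-01,
        -1.42880677e-01],
       [ 9.99999994e-01, -9.71470503e-05,  4.96463766e-05,
        -5.28956515e-04],
       [ 7.60936377e-05,  9.47178389e-01,  3.20707178e-01,
        -8.15033214e-02],
       [ 0.00000000e+00,  0.00000000e+00,  0.00000000e+00,
         1.00000000e+00]])}
```

View pics/scene0.png

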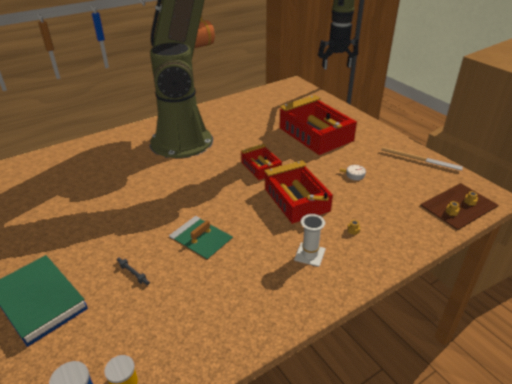

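View pics/top0.png

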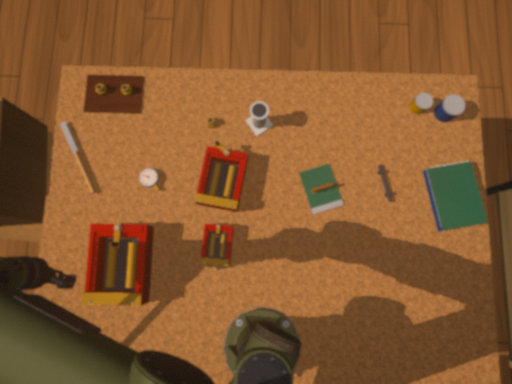

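View pics/wrist0.png

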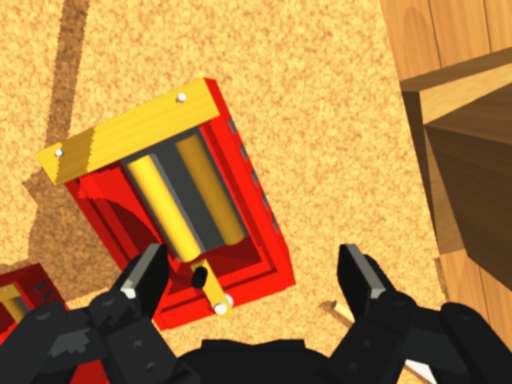

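Candidates: 
- **Casings:** large (top 118,263), middle-sized (223,178) and small (217,243). I choose the middle one.
- **Green things:** the cover with wooden handle and steel strip (321,189), and a plain green book (455,196). I choose the cover.
- **Brass keeper:** the one on the middle casing, around (222,150).

I'll check these in crops.

```bash
python3 - <<'E'
import cv2,numpy as np
t=cv2.imread("pics/top0.png")
a=cv2.resize(t[135:225,185:250],None,fx=6,fy=6,interpolation=cv2.INTER_CUBIC)
b=cv2.resize(t[155:220,290:352],None,fx=6,fy=6,interpolation=cv2.INTER_CUBIC)
b=cv2.copyMakeBorder(b,0,a.shape[0]-b.shape[0],0,0,cv2.BORDER_CONSTANT)
cv2.imwrite("pics/crop1.png",np.hstack([a,b]))
s=cv2.imread("pics/scene0.png")
cv2.imwrite("pics/crop2.png",cv2.resize(s[150:260,165:340],None,fx=4.5,fy=4.5,interpolation=cv2.INTER_CUBIC))
E
```

```text
(no output)
```

View pics/crop1.png

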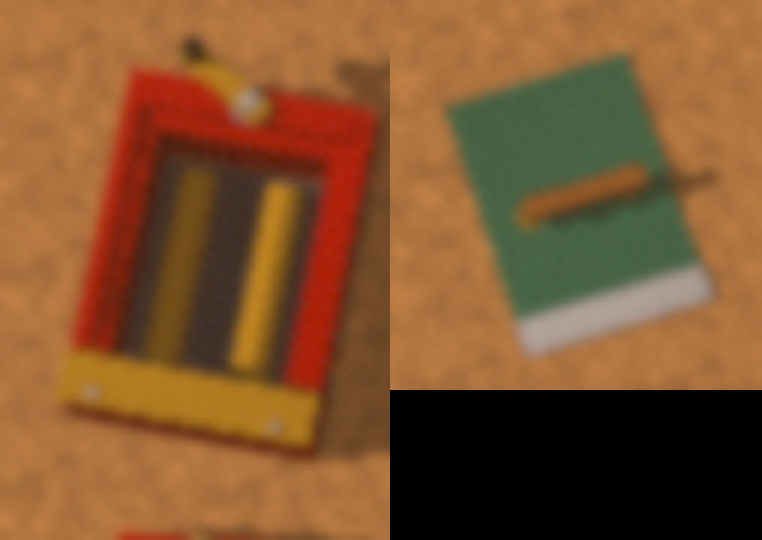

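View pics/crop2.png

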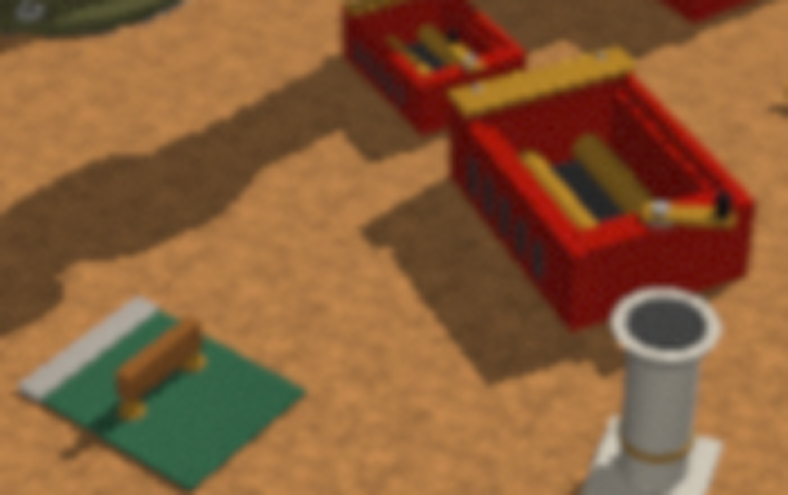

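```bash
cat > h.py <<'E'
import numpy as np,cv2
def ray(info,uv,z,T=None):
    """pixels -> world points on plane z. T: world_from_camera for wrist"""
    uv=np.atleast_2d(np.asarray(uv,float));K=info["K"]
    d=np.c_[(uv-K[[0,1],[2,2]])/K[[0,1],[0,1]],np.ones(len(uv))]
    if T is None:
        R=cv2.Rodrigues(info["rvec"])[0];c=-R.T@info["tvec"];d=d@R
    else: c=T[:3,3];d=d@T[:3,:3].T
    return c+d*((z-c[2])/d[:,2])[:,None]
def wristT(o,info):
    M=np.eye(4);M[:3,:3]=o["orientation"];M[:3,3]=o["ee_pos"];return M@info["tool_from_camera"]
E
python3 - <<'E'
from plant import *
from h import *
t=cv2.imread("pics/top0.png");i=camera_info("top")
print("cam",-cv2.Rodrigues(i["rvec"])[0].T@i["tvec"])
# cover corners from crop1 (b offset: x 390, scale 6, origin 290,155)
def B(p):return (np.array(p,float)-[390,0]+0.5)/6-0.5+[290,155]
def A(p):return (np.array(p,float)+0.5)/6-0.5+[185,135]
c=ray(i,B([[449,105],[632,55],[716,296],[528,356]]),0.005)
print(c[:,:2],c.mean(0)); x=(c[0]+c[1]-c[2]-c[3])/2;print("cover x",np.linalg.norm(x),np.degrees(np.arctan2(x[1],x[0])))
hsv=cv2.cvtColor(t,cv2.COLOR_BGR2HSV);lab=t.astype(int)
h=ray(i,B([[528,212],[643,176]]),0.041);print("handle ends",h,h.mean(0), np.linalg.norm(h[0]-h[1]))
# casing: outer lip corners z .076
l=ray(i,A([[72,350],[322,390],[308,446],[60,400]]),0.076);print("lip",l[:,:2])
print(l.mean(0),np.linalg.norm(l[0]-l[1]));y=l[0]-l[1];print("casing yaw",np.degrees(np.arctan2(y[1],y[0]))-90)
print("pivot",ray(i,A([[248,105]]),.076),"knob",ray(i,A([[194,47]]),.090))
f=ray(i,A([[132,70],[378,106]]),.068);print("far",f)
# bystanders
print("chim,gauge,union,axle",ray(i,[[260,125],[149,177],[212,122],[385,182]],0.0)[:,:2])
E
```

```text
cam [0.27115737 0.02148432 1.32591346]
[[ 0.57189816 -0.1151857 ]
 [ 0.60394802 -0.21954447]
 [ 0.46600294 -0.26583157]
 [ 0.42930119 -0.16043344]] [ 0.51778758 -0.19024879  0.005     ]
cover x 0.14754869690214195 18.070392866410014
handle ends [[ 0.50458291 -0.15533065  0.041     ]
 [ 0.52643274 -0.21862644  0.041     ]] [ 0.51550783 -0.18697855  0.041     ] 0.06696097481679661
lip [[0.47854349 0.22143446]
 [0.46048941 0.08694366]
 [0.43024367 0.09332182]
 [0.45137034 0.22638199]]
[0.45516173 0.15702048 0.076     ] 0.135697185038829
casing yaw -7.645690931315158
pivot [[0.6163675  0.13276273 0.076     ]] knob [[0.64415904 0.16206236 0.09      ]]
far [[0.63679092 0.19808552 0.068     ]
 [0.61987213 0.06218336 0.068     ]]
chim,gauge,union,axle [[ 0.73867382  0.02385384]
 [ 0.54214995  0.3999381 ]
 [ 0.74536792  0.19292133]
 [ 0.54606319 -0.40789483]]
```

The crops confirm the choices: the cover with wooden handle and steel strip (tongue near top pixel 323,208), and the middle casing with its lip near the robot (217,201) and the keeper open towards the far left. Next I view the casing closer with the wrist camera.

```bash
cat >> h.py <<'E'
from scipy.spatial.transform import Rotation as Rn
def Rtool(yaw,tilt=0):
    """part frame yaw (deg), tilted about own y so -x end goes down by tilt"""
    P=(Rn.from_euler("z",yaw,degrees=True)*Rn.from_euler("y",-tilt,degrees=True)).as_matrix()
    return np.c_[-P[:,2],P[:,0],-P[:,1]]
def delta(o,pos,R):
    M=np.asarray(o["orientation"]);s=M.T@(np.asarray(pos)-o["ee_pos"])*1000
    r=Rn.from_matrix(M.T@R).as_rotvec(degrees=True)
    print("shift",s.round(1),"turn",r.round(2),"rows>=",max(np.linalg.norm(s)/41.7,np.linalg.norm(r)/7.16))
E
python3 - <<'E'
from plant import *
from h import *
delta(get_obs(),[0.50,0.14,0.25],Rtool(-7.6))
E
```

```text
shift [ -19.  -281.3  410.2] turn [7.544e+01 5.000e-02 6.000e-02] rows>= 11.937731576537224
```

```bash
python3 -m jog '-19 -281 410 75.4 0 0 1;-19 -281 410 75.4 0 0 1;-19 -281 410 75.4 0 0 1;-19 -281 410 75.4 0 0 1;-19 -281 410 75.4 0 0 1;-19 -281 410 75.4 0 0 1;-19 -281 410 75.4 0 0 1;-19 -281 410 75.4 0 0 1;-19 -281 410 75.4 0 0 1;-19 -281 410 75.4 0 0 1;-19 -281 410 75.4 0 0 1;-19 -281 410 75.4 0 0 1;-19 -281 410 75.4 0 0 1;-19 -281 410 75.4 0 0 1;-19 -281 410 75.4 0 0 1;-19 -281 410 75.4 0 0 1;-19 -281 410 75.4 0 0 1;-19 -281 410 75.4 0 0 1' 100
python3 - <<'E'
from plant import *
import cv2,numpy as np,pickle
o=get_obs();p,d=camera("wrist");cv2.imwrite("pics/w1.png",p[:,:,::-1]);pickle.dump((o,d),open("pics/w1.pkl","wb"));print(o["ee_pos"],o["joint_pos"])
E
```

```text
clock: 1.65
ee_pos: [0.4994, 0.1419, 0.2503]
orientation: [[-0.0, 0.992, -0.129], [0.0, -0.129, -0.992], [-1.0, -0.0, -0.0]]
contact_force: [-0.1, 0.2, -0.8]
grip_width: 0.0855
[0.49938159 0.14193648 0.25028365] [ 1.58619697e+01  8.83844730e+00 -1.18538793e+01  6.93191291e+01
  7.02664203e-03  1.13294880e+02]
```

View pics/w1.png

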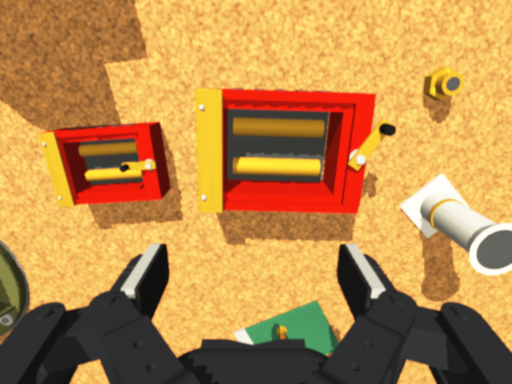

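The middle casing is clear at (290,150). Its lip is the brass strip around (210,150), the keeper pivot is at (357,160) and the knob at (387,130).

```bash
python3 - <<'E'
from plant import *
from h import *
import pickle
o,d=pickle.load(open("pics/w1.pkl","rb"));i=camera_info("wrist");T=wristT(o,i)
t=cv2.imread("pics/w1.png");h=cv2.cvtColor(t,cv2.COLOR_BGR2HSV)
def big(m,box):
    mm=np.zeros_like(m);x0,y0,x1,y1=box;mm[y0:y1,x0:x1]=m[y0:y1,x0:x1]
    c=max(cv2.findContours(mm,cv2.RETR_EXTERNAL,cv2.CHAIN_APPROX_NONE)[0],key=cv2.contourArea);return c
brass=cv2.inRange(h,(20,120,90),(32,255,255))
c=big(brass,(188,80,230,220));r=cv2.minAreaRect(c);b=cv2.boxPoints(r);print("lip px",b.round(1).tolist())
W=ray(i,b,.076,T);print(W[:,:2].round(4).tolist())
red=cv2.inRange(h,(0,150,120),(6,255,255))|cv2.inRange(h,(174,150,120),(180,255,255))
c=big(red,(215,80,385,222));r=cv2.minAreaRect(c);print("red",r,cv2.boxPoints(r).round(1).tolist())
cv2.imwrite("pics/c3.png",cv2.resize(t[75:230,185:405],None,fx=3.6,fy=3.6,interpolation=cv2.INTER_CUBIC))
E
```

```text
lip px [[188.0, 80.0], [221.0, 80.0], [221.0, 219.0], [188.0, 219.0]]
[[0.4469, 0.2373], [0.4799, 0.2329], [0.4548, 0.0808], [0.4162, 0.0858]]
red ((297.0941467285156, 150.92352294921875), (151.34234619140625, 121.6947021484375), 1.5074357986450195) [[219.8000030517578, 209.8000030517578], [223.0, 88.0999984741211], [374.29998779296875, 92.0999984741211], [371.1000061035156, 213.6999969482422]]
```

View pics/c3.png

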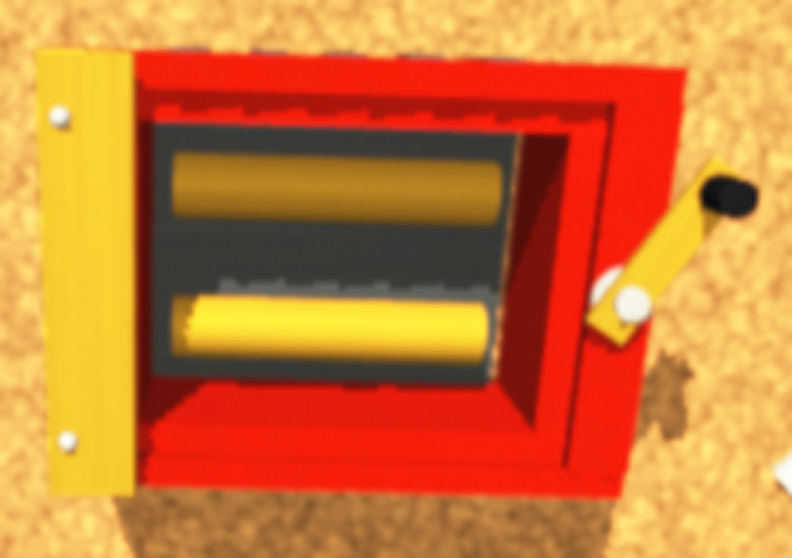

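```bash
python3 - <<'E'
from plant import *
from h import *
import pickle
o,d=pickle.load(open("pics/w1.pkl","rb"));i=camera_info("wrist");T=wristT(o,i)
def C(p):return (np.array(p,float)+.5)/3.6-.5+[185,75]
l=ray(i,C([[37,50],[135,52],[135,495],[50,497]]),.076,T)
f=ray(i,C([[686,69],[620,498]]),.068,T)
print(l[:,:2].round(4).tolist(),f[:,:2].round(4).tolist())
for a,b in((l[0],l[3]),(l[1],l[2]),(f[0],f[1])):
    y=a-b;print(np.linalg.norm(y),np.degrees(np.arctan2(y[1],y[0]))-90)
m=(f[0]+f[1])/2; n=(l[1]+l[2])/2; u=(m-n)[:2];print("lip edge",n,"far",m,"len (exp .162)",np.linalg.norm(u),"yaw",np.degrees(np.arctan2(u[1],u[0])))
u/=np.linalg.norm(u)
print("origin from lip",n[:2]+.064*u,"from far",m[:2]-.098*u)
k=ray(i,C([[731,196]]),.088,T)[0];p=ray(i,C([[628,305]]),.076,T)[0];print("knob",k,"pivot",p,np.linalg.norm((k-p)[:2]))
q=p[:2]-.088*u;print("origin from pivot",q)
a=(k-p)[:2];th=np.arctan2(a[1],a[0])-np.arctan2(-u[1],-u[0]);print("keeper angle (neg of)",th,(-th)%(2*np.pi))
delta(get_obs(),[0.49,-0.10,0.22],Rtool(18))
E
```

```text
[[0.4522, 0.2283], [0.4797, 0.2242], [0.4575, 0.0893], [0.43, 0.0922]] [[0.6377, 0.1987], [0.6162, 0.0639]]
0.13790204493818717 -9.263050363630654
0.13667056190431529 -9.328241494054723
0.13651759150684878 -9.061470919898866
lip edge [0.46859656 0.15674128 0.076     ] far [0.62696979 0.1313097  0.068     ] len (exp .162) 0.1604021452264656 yaw -9.122680159153488
origin from lip [0.53178703 0.14659415] from far [0.53020938 0.14684749]
knob [0.64268147 0.16373299 0.088     ] pivot [0.61716599 0.1321316  0.076     ] 0.040616346745029154
origin from pivot [0.53027909 0.14608391]
keeper angle (neg of) -2.090822325137867 2.090822325137867
shift [ 30.3  21.9 241. ] turn [-25.44  -0.     0.  ] rows>= 5.849020397809406
```

Casing: origin about (0.531, 0.1465), yaw −9.2°, keeper at about 2.09 rad. Now over the cover.

```bash
python3 - <<'E'
from plant import *
from h import *
delta(get_obs(),[0.517,-0.188,0.20],Rtool(18.1))
E
```

```text
shift [ 50.3  60.1 324.8] turn [-25.54  -0.     0.  ] rows>= 8.01198439134925
```

```bash
python3 -m jog '0 60 325 -25.5 0 0 1;0 60 325 -25.5 0 0 1;0 60 325 -25.5 0 0 1;0 60 325 -25.5 0 0 1;25 60 325 -25.5 0 0 1;50 60 325 -25.5 0 0 1;50 60 325 -25.5 0 0 1;50 60 325 -25.5 0 0 1;50 60 325 -25.5 0 0 1;50 60 325 -25.5 0 0 1;50 60 325 -25.5 0 0 1;50 60 325 -25.5 0 0 1;50 60 325 -25.5 0 0 1' 100
python3 - <<'E'
from plant import *
import cv2,numpy as np,pickle
o=get_obs();p,d=camera("wrist");cv2.imwrite("pics/w2.png",p[:,:,::-1]);pickle.dump((o,d),open("pics/w2.pkl","wb"));print(o["ee_pos"],o["joint_pos"])
E
```

```text
clock: 2.78
ee_pos: [0.5171, -0.1879, 0.2009]
orientation: [[0.001, 0.951, 0.31], [0.0, 0.31, -0.951], [-1.0, 0.001, 0.0]]
contact_force: [-0.2, 0.7, -0.2]
grip_width: 0.0857
[ 0.51713822 -0.18794873  0.20089997] [-1.99852229e+01  1.33989970e+01 -1.27509077e+01  6.38131489e+01
  2.00410057e-02  5.19669285e+01]
```

View pics/w2.png

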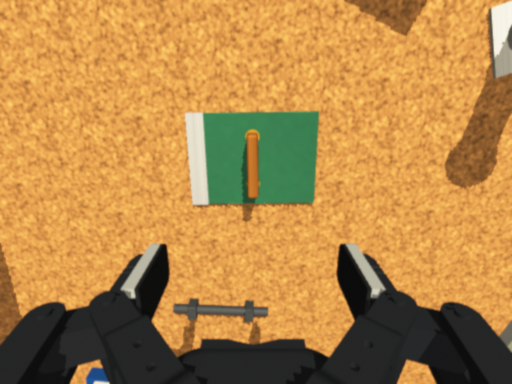

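The cover is at (253,158) with its steel edge at left (190–207) and handle bar at (252,165), nearly aligned with the jaws. Measuring it.

```bash
python3 - <<'E'
from plant import *
from h import *
import pickle
o,d=pickle.load(open("pics/w2.pkl","rb"));i=camera_info("wrist");T=wristT(o,i)
t=cv2.imread("pics/w2.png");h=cv2.cvtColor(t,cv2.COLOR_BGR2HSV)
g=cv2.inRange(h,(60,80,40),(95,255,255));w=cv2.inRange(h,(0,0,150),(180,70,255))
box=np.zeros_like(g);box[100:215,175:330]=255
m=(g|w)&box;m=cv2.morphologyEx(m,cv2.MORPH_CLOSE,np.ones((15,15)))
c=max(cv2.findContours(m,cv2.RETR_EXTERNAL,cv2.CHAIN_APPROX_NONE)[0],key=cv2.contourArea)
# contour to world plane first, then rect
P=ray(i,c[:,0],.005,T)[:,:2]
r=cv2.minAreaRect((P*1000).astype(np.float32));print("cover rect",r)
hw=cv2.inRange(h,(5,130,60),(18,255,255));bx=np.zeros_like(g);bx[128:199,240:266]=255
c=max(cv2.findContours(hw&bx,cv2.RETR_EXTERNAL,cv2.CHAIN_APPROX_NONE)[0],key=cv2.contourArea)
P=ray(i,c[:,0],.041,T)[:,:2];r=cv2.minAreaRect((P*1000).astype(np.float32));print("handle rect",r, cv2.boundingRect(c))
cv2.imwrite("pics/c4.png",cv2.resize(t[100:215,175:330],None,fx=5,fy=5,interpolation=cv2.INTER_CUBIC))
E
```

```text
cover rect ((516.9638671875, -189.0965576171875), (148.5663604736328, 109.76883697509766), 18.665807723999023)
handle rect ((517.1853637695312, -186.06216430664062), (11.877965927124023, 70.85885620117188), 17.69445037841797) (247, 132, 12, 66)
```

View pics/c4.png

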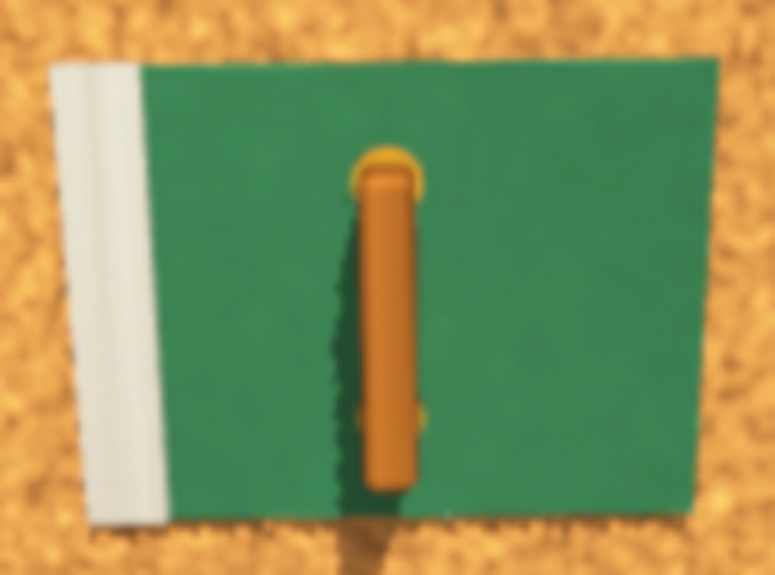

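```bash
python3 -m jog '40 0 0.5 -0.3 0 0 1;80 0 0.5 -0.3 0 0 1;120 0 0.5 -0.3 0 0 1;150 0 0.5 -0.3 0 0 1;170 0 0.5 -0.3 0 0 1;180 0 0.5 -0.3 0 0 1;187 0 0.5 -0.3 0 0 1;187 0 0.5 -0.3 0 0 1;187 0 0.5 -0.3 0 0 0;187 0 0.5 -0.3 0 0 0;187 0 0.5 -0.3 0 0 0;187 0 0.5 -0.3 0 0 0;187 0 0.5 -0.3 0 0 0;187 0 0.5 -0.3 0 0 0;187 0 0.5 -0.3 0 0 0;187 0 0.5 -0.3 0 0 0;187 0 0.5 -0.3 0 0 0;187 0 0.5 -0.3 0 0 0' 100
```

```text
clock: 4.33
ee_pos: [0.5174, -0.1899, 0.014]
orientation: [[0.001, 0.95, 0.313], [-0.0, 0.313, -0.95], [-1.0, 0.001, 0.0]]
contact_force: [-0.3, 1.3, 4.4]
grip_width: 0.0105
```

```bash
python3 -m jog '-10 0 0 0 0 0 0;-25 0 0 0 0 0 0;-50 0 0 0 0 0 0;-80 0 0 0 0 0 0;-110 0 0 0 0 0 0;-140 0 0 0 0 0 0;-165 0 0 0 0 0 0;-180 0 0 0 0 0 0;-190 0 0 0 0 0 0;-190 0 0 0 0 0 0;-190 0 0 0 0 0 0' 100
python3 - <<'E'
from plant import *
from h import *
import pickle
o=get_obs();p,d=camera("wrist");cv2.imwrite("pics/w3.png",p[:,:,::-1]);pickle.dump((o,d),open("pics/w3.pkl","wb"))
# target: pre-insert, casing frame
def casing(xc,zc,th,back,off=.014,yaw=-9.2,O=np.array([.5308,.1465])):
    """tongue bottom edge at casing (xc,zc), tilt th, plate pulled back along own +x"""
    t=np.radians(th);c=np.array([xc,0,zc])+np.array([np.cos(t),0,np.sin(t)])*(.075+back)+off*np.array([-np.sin(t),0,np.cos(t)])
    a=np.radians(yaw);return np.array([O[0]+c[0]*np.cos(a),O[1]+c[0]*np.sin(a),c[2]])
P=casing(-.075,.0615,12,.03);print(P)
delta(o,P+[0,0,.07],Rtool(-9.2,12))
E
```

```text
clock: 5.25
ee_pos: [0.5165, -0.1897, 0.2028]
orientation: [[-0.001, 0.95, 0.313], [0.0, 0.313, -0.95], [-1.0, -0.001, -0.0]]
contact_force: [-0.4, -0.3, -5.0]
grip_width: 0.0103
[0.55527578 0.14253579 0.09702479]
shift [  35.8  140.8 -303.4] turn [27.33 -2.89 11.81] rows>= 8.066584553230232
```

View pics/w3.png

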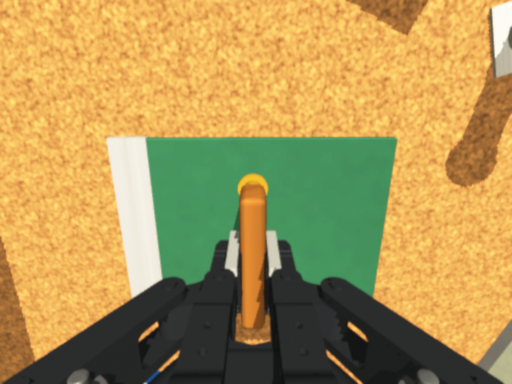

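```bash
python3 -m jog '0 70 -150 13 -1.4 6 0;15 140 -303 27.3 -2.9 11.8 0;30 141 -303 27.3 -2.9 11.8 0;36 141 -303 27.3 -2.9 11.8 0;36 141 -303 27.3 -2.9 11.8 0;36 141 -303 27.3 -2.9 11.8 0;36 141 -303 27.3 -2.9 11.8 0;36 141 -303 27.3 -2.9 11.8 0;36 141 -303 27.3 -2.9 11.8 0;36 141 -303 27.3 -2.9 11.8 0;36 141 -303 27.3 -2.9 11.8 0;36 141 -303 27.3 -2.9 11.8 0;36 141 -303 27.3 -2.9 11.8 0;36 141 -303 27.3 -2.9 11.8 0' 100
cat >> h.py <<'E'
def casing(xc,zc,th,back,off=.014,yaw=-9.2,O=np.array([.5308,.1465]),yc=0):
    """TCP for tongue bottom edge at casing (xc,zc), tilt th, plate pulled back along own +x"""
    t=np.radians(th);c=np.array([xc,yc,zc])+np.array([np.cos(t),0,np.sin(t)])*(.075+back)+off*np.array([-np.sin(t),0,np.cos(t)])
    a=np.radians(yaw);R=np.array([[np.cos(a),-np.sin(a)],[np.sin(a),np.cos(a)]]);return np.r_[O+R@c[:2],c[2]]
E
python3 - <<'E'
from plant import *
from h import *
import pickle
o=get_obs();i=camera_info("wrist")
p,d=camera("wrist");cv2.imwrite("pics/w4.png",p[:,:,::-1]);pickle.dump((o,d),open("pics/w4.pkl","wb"))
# corners in tool frame from w3: plane tool x=+.009
Tc=i["tool_from_camera"];K=i["K"]
uv=np.array([[108,138],[148,138],[396,138],[131,296],[375,292]],float)
D=np.c_[(uv-K[[0,1],[2,2]])/K[0,0],np.ones(len(uv))]@Tc[:3,:3].T
X=Tc[:3,3]+D*((.009-Tc[0,3])/D[:,0])[:,None];print((X*1000).round(1))
delta(o,casing(-.075,.0615,12,.03),Rtool(-9.2,12))
E
```

```text
clock: 6.47
ee_pos: [0.5558, 0.1407, 0.1671]
orientation: [[0.205, 0.965, -0.161], [-0.034, -0.158, -0.987], [-0.978, 0.208, 0.001]]
contact_force: [-0.1, 0.4, -3.7]
grip_width: 0.0101
[[  9.  -73.4 -56.5]
 [  9.  -52.9 -56.5]
 [  9.   74.6 -56.5]
 [  9.  -74.5  41.5]
 [  9.   76.4  38.7]]
shift [ 68.4 -15.4  -1.8] turn [-0.07  0.06 -0.01] rows>= 1.6819115721546132
```

View pics/w4.png

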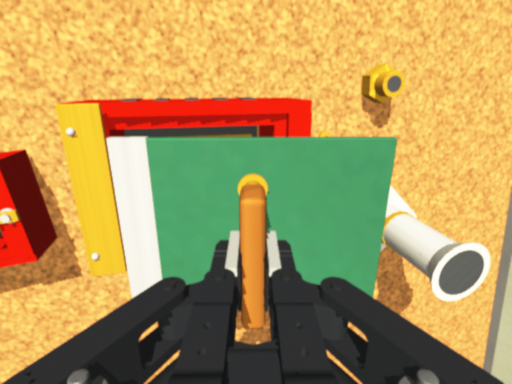

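```bash
python3 -m jog '15 -8 0 0 0 0 0;30 -16 0 0 0 0 0;45 -16 0 0 0 0 0;56 -16 0 0 0 0 0;63 -16 0 0 0 0 0;68 -16 0 0 0 0 0;68 -16 0 0 0 0 0;68 -16 0 0 0 0 0' 100
python3 - <<'E'
from plant import *
from h import *
import pickle
o=get_obs();i=camera_info("wrist")
p,d=camera("wrist");cv2.imwrite("pics/w5.png",p[:,:,::-1]);pickle.dump((o,d),open("pics/w5.pkl","wb"))
p,d=camera("scene");cv2.imwrite("pics/s5.png",cv2.resize(p[130:270,210:370,::-1],None,fx=4,fy=4,interpolation=cv2.INTER_CUBIC))
delta(o,casing(-.0756,.0615,12,.03,yc=-.0015),Rtool(-9.2,12))
delta(o,casing(-.0756,.0615,12,.00,yc=-.0015),Rtool(-9.2,12))
E
```

```text
clock: 7.18
ee_pos: [0.555, 0.1423, 0.0978]
orientation: [[0.206, 0.965, -0.16], [-0.034, -0.156, -0.987], [-0.978, 0.209, 0.0]]
contact_force: [-0.8, 0.4, -5.3]
grip_width: 0.01
shift [ 0.7 -0.5  1.2] turn [ 0.02  0.01 -0.06] rows>= 0.03468251341948727
shift [  0.6 -30.5   1.2] turn [ 0.02  0.01 -0.06] rows>= 0.7318161448320313
```

View pics/w5.png

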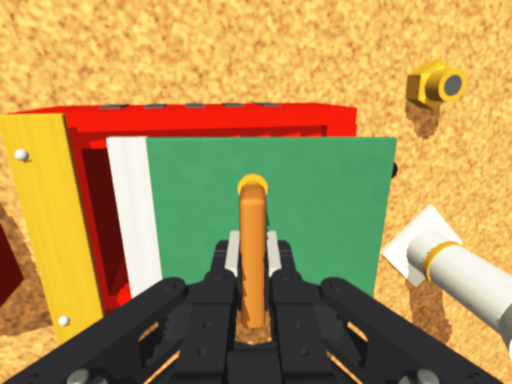

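View pics/s5.png

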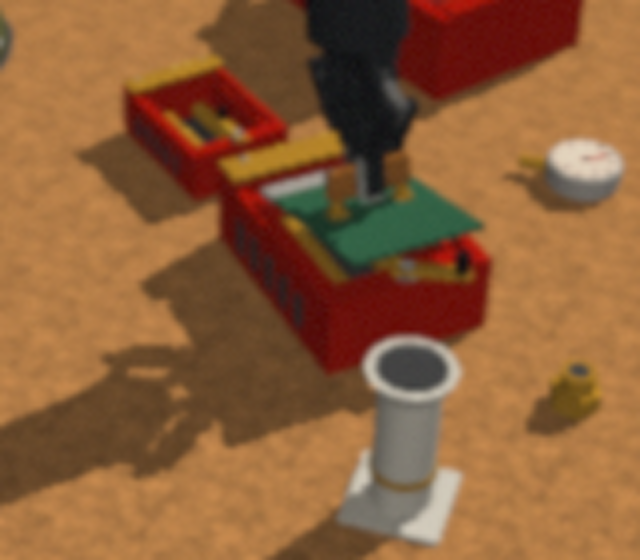

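```bash
python3 - <<'E'
from h import *
t=cv2.imread("pics/w5.png");cv2.imwrite("pics/c5.png",cv2.resize(t[95:235,0:130],None,fx=4.2,fy=4.2,interpolation=cv2.INTER_CUBIC))
cv2.imwrite("pics/c5b.png",cv2.resize(t[90:190,270:410],None,fx=5,fy=5,interpolation=cv2.INTER_CUBIC))
E
```

```text
(no output)
```

View pics/c5.png

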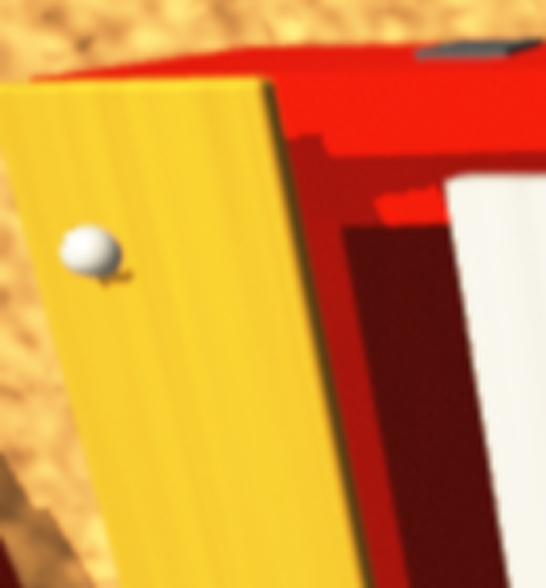

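View pics/c5b.png

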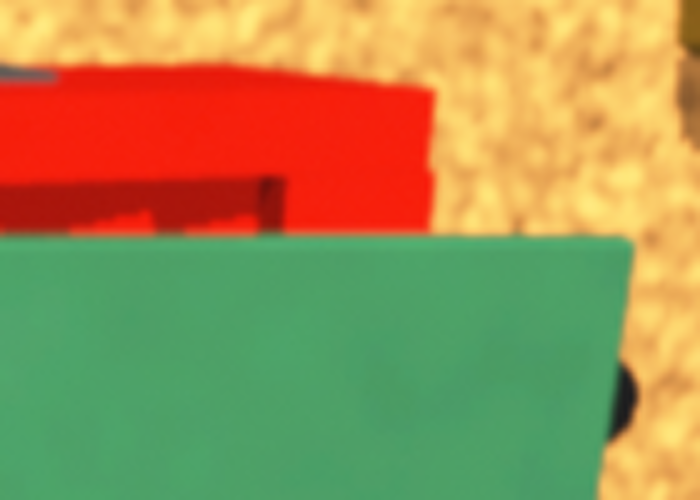

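```bash
python3 - <<'E'
from plant import *
from h import *
import pickle
o,d=pickle.load(open("pics/w5.pkl","rb"));i=camera_info("wrist");T=wristT(o,i)
A=lambda p:(np.array(p,float)+.5)/4.2-.5+[0,95]
B=lambda p:(np.array(p,float)+.5)/5-.5+[270,90]
def cas(W,yaw=-9.2):
    a=np.radians(yaw);R=np.array([[np.cos(a),-np.sin(a)],[np.sin(a),np.cos(a)]]);return np.c_[(W[:,:2]-[.5308,.1465])@R,W[:,2]]*1000
print("lip corner, lip low", cas(ray(i,A([[265,80],[352,588]]),.076,T)))
print("rim inner y59", cas(np.r_[ray(i,A([[440,154]]),.066,T),ray(i,B([[5,183],[285,176]]),.066,T)]))
print("far outer x98 y69",cas(ray(i,B([[435,90],[432,180]]),.068,T)))
M=np.array(o["orientation"]);Tc=i["tool_from_camera"];K=i["K"]
uv=np.r_[A([[447,178]]),B([[632,238]])]
D=np.c_[(uv-K[[0,1],[2,2]])/K[0,0],np.ones(len(uv))]@Tc[:3,:3].T
X=Tc[:3,3]+D*((.009-Tc[0,3])/D[:,0])[:,None];print(X*1000)
print("cover corners y55",cas(X@M.T+o["ee_pos"]))
E
```

```text
lip corner, lip low [[-63.28780446  68.85885417  76.        ]
 [-65.03238132   4.09009541  76.        ]]
rim inner y59 [[-48.59819832  58.61007769  66.        ]
 [ 43.13908025  58.88037838  66.        ]
 [ 79.02229635  58.79444566  66.        ]]
far outer x98 y69 [[97.02157232 68.9861525  68.        ]
 [97.96766296 58.05979696 68.        ]]
[[  9.         -74.36840248 -57.0078916 ]
 [  9.          74.54490527 -56.87513806]]
cover corners y55 [[-46.33260909  56.67071919  73.43350176]
 [ 99.2966084   56.58426969 104.53518003]]
```

Casing features re-measure within about 0.5 mm. The cover sits 1.6 mm towards +y, which I'll correct while sliding the tongue in.

```bash
python3 -m jog '0.5 -4 1.4 0 0 0 0;0.5 -8 1.4 0 0 0 0;0.5 -12 1.4 0 0 0 0;0.5 -15 1.4 0 0 0 0;0.5 -18 1.4 0 0 0 0;0.5 -21 1.4 0 0 0 0;0.5 -21 1.4 0 0 0 0;0.5 -21 1.4 0 0 0 0' 100
python3 - <<'E'
from plant import *
from h import *
o=get_obs();print(o["contact_force"],o["wrist_torque"])
p,d=camera("wrist");cv2.imwrite("pics/w6.png",p[:,:,::-1])
delta(o,casing(-.0756,.0615,12,.00,yc=-.0015),Rtool(-9.2,12))
E
```

```text
clock: 7.95
ee_pos: [0.534, 0.1443, 0.0926]
orientation: [[0.206, 0.966, -0.159], [-0.034, -0.155, -0.987], [-0.978, 0.209, 0.0]]
contact_force: [-0.1, 0.4, -4.4]
grip_width: 0.0103
[-0.06216208  0.40664575 -4.38849919] [0.01478833 0.43604597 0.00062392]
shift [-0.  -8.8 -0.2] turn [ 0.05  0.02 -0.04] rows>= 0.21152829205977516
```

View pics/w6.png

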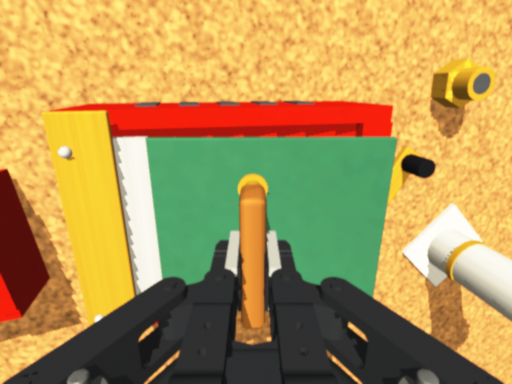

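The tongue is going under the lip without contact force (strip visible at 115–150, lip edge at 110–133). Continuing.

```bash
python3 -m jog '0 -3 0 0 0 0 0;0 -6 0 0 0 0 0;0 -8.5 0 0 0 0 0;0 -8.5 0 0 0 0 0;0 -8.5 0 0 0 0 0' 100
python3 - <<'E'
from plant import *
from h import *
o=get_obs();print(o["contact_force"],o["wrist_torque"])
p,d=camera("wrist");cv2.imwrite("pics/w7.png",p[:,:,::-1])
for th,z in((12,.0615),(8,.0611),(4,.0607),(1.5,.0603),(0,.0601)):
    print(th);delta(o,casing(-.0754,z,th,.00,yc=-.0015),Rtool(-9.2,th))
E
```

```text
clock: 8.42
ee_pos: [0.5257, 0.1455, 0.0907]
orientation: [[0.206, 0.966, -0.159], [-0.034, -0.156, -0.987], [-0.978, 0.208, 0.001]]
contact_force: [0.7, -0.6, -5.2]
grip_width: 0.0103
[ 0.66043572 -0.60128856 -5.24863176] [ 0.05314443  0.43456222 -0.00204323]
12
shift [-0.1 -0.  -0.3] turn [ 0.05  0.02 -0.02] rows>= 0.008220760145251804
8
shift [ 5.6  0.7 -0.3] turn [ 0.05  0.02 -4.02] rows>= 0.5621935380549667
4
shift [11.3  1.  -0.3] turn [ 0.05  0.02 -8.02] rows>= 1.1208281607567834
1.5
shift [15.   1.  -0.3] turn [  0.05   0.03 -10.52] rows>= 1.469984285283352
0
shift [17.2  0.9 -0.3] turn [  0.05   0.03 -12.02] rows>= 1.679479132342868
```

View pics/w7.png

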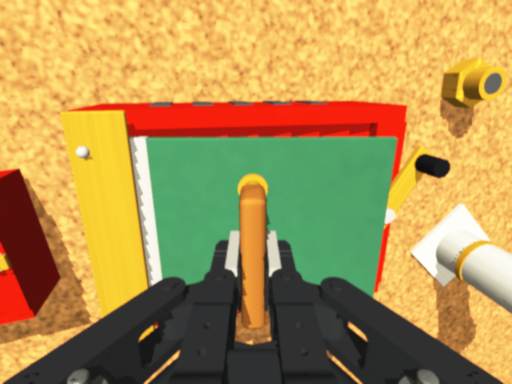

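No contact yet and the tongue is inserted by about 11 mm. Swinging down under grip.

```bash
python3 -m jog '1.4 0.2 0 0 0 -1 0;2.8 0.4 0 0 0 -2 0;4.2 0.6 0 0 0 -3 0;5.6 0.7 -0.3 0 0 -4 0;7 0.8 -0.3 0 0 -5 0;8.4 0.9 -0.3 0 0 -6 0;9.9 1 -0.3 0 0 -7 0;11.3 1 -0.3 0 0 -8 0;11.3 1 -0.3 0 0 -8 0;11.3 1 -0.3 0 0 -8 0' 100
python3 - <<'E'
from plant import *
from h import *
o=get_obs();print(o["contact_force"],o["wrist_torque"])
p,d=camera("wrist");cv2.imwrite("pics/w8.png",p[:,:,::-1])
for th,z in((4,.0607),(1.5,.0603),(0,.060)):
    print(th);delta(o,casing(-.0754,z,th,.00,yc=-.0015),Rtool(-9.2,th))
E
```

```text
clock: 9.3
ee_pos: [0.5295, 0.1452, 0.0797]
orientation: [[0.069, 0.985, -0.16], [-0.012, -0.159, -0.987], [-0.998, 0.07, 0.001]]
contact_force: [0.5, 0.6, -5.8]
grip_width: 0.0104
[ 0.53915369  0.61416827 -5.81163446] [0.03626575 0.20530395 0.01275126]
4
shift [-0.2 -0.5 -0. ] turn [ 0.02  0.03 -0.01] rows>= 0.013060565047253283
1.5
shift [ 3.4  0.  -0. ] turn [ 0.02  0.03 -2.51] rows>= 0.35063609450841743
0
shift [ 5.7  0.3 -0. ] turn [ 0.02  0.03 -4.01] rows>= 0.5601193875148509
```

View pics/w8.png

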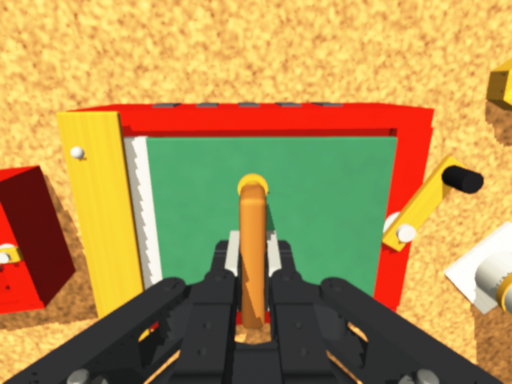

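The far edge (394,137) has come inside the recess. Finishing the swing.

```bash
python3 -m jog '1.4 -0.4 0 0 0 -1 0;2.8 -0.3 0 0 0 -2 0;4.2 -0.2 0 0 0 -3 0;5 -0.1 0 0 0 -3.5 0;5.8 0 0 0 0 -4 0;5.8 0 0 0 0 -4 0;5.8 0 0 0 0 -4 0' 100
python3 - <<'E'
from plant import *
from h import *
o=get_obs();print(o["contact_force"],o["wrist_torque"])
p,d=camera("wrist");cv2.imwrite("pics/w9.png",p[:,:,::-1])
p,d=camera("scene");cv2.imwrite("pics/s9.png",cv2.resize(p[130:270,210:370,::-1],None,fx=4,fy=4,interpolation=cv2.INTER_CUBIC))
delta(o,casing(-.0754,.06,0,.00,yc=-.0015),Rtool(-9.2,0))
E
```

```text
clock: 9.93
ee_pos: [0.5299, 0.1452, 0.0741]
orientation: [[0.001, 0.987, -0.16], [-0.001, -0.16, -0.987], [-1.0, 0.001, 0.0]]
contact_force: [0.6, -0.6, -4.4]
grip_width: 0.0104
[ 0.56871193 -0.61979295 -4.44348201] [-0.0131904  -0.04031516 -0.0461714 ]
shift [0.1 0.2 0. ] turn [ 0.02  0.02 -0.04] rows>= 0.007120302920995783
```

View pics/w9.png

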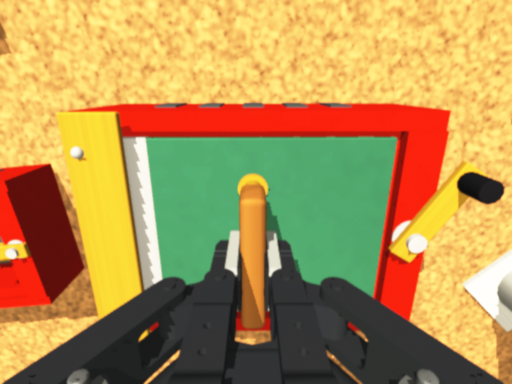

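View pics/s9.png

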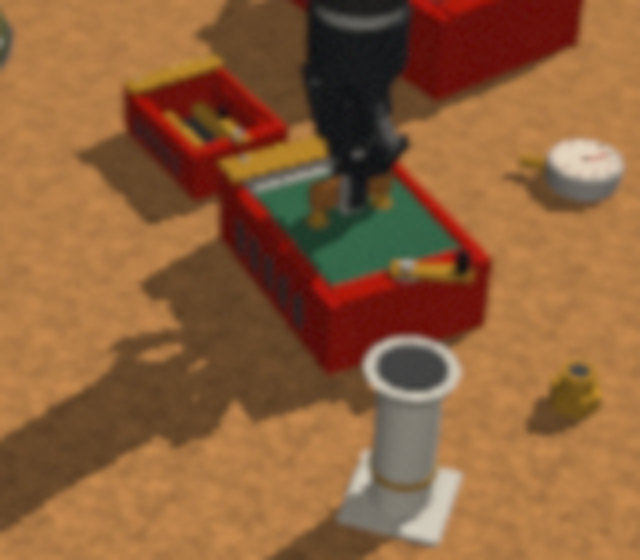

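```bash
python3 -m jog '0.5 0 0 0 0 0 0;0.5 0 0 0 0 0 0' 100; python3 -m jog '0.5 0 0 0 0 0 0;0.5 0 0 0 0 0 0' 100;python3 -m jog '0.5 0 0 0 0 0 0;0.5 0 0 0 0 0 0' 100
```

```text
clock: 10.2
ee_pos: [0.5296, 0.1452, 0.0741]
orientation: [[0.001, 0.987, -0.159], [-0.001, -0.159, -0.987], [-1.0, 0.001, 0.0]]
contact_force: [-1.0, -0.7, 0.1]
grip_width: 0.0099
clock: 10.37
ee_pos: [0.5296, 0.1452, 0.0741]
orientation: [[0.001, 0.987, -0.159], [-0.0, -0.159, -0.987], [-1.0, 0.001, 0.0]]
contact_force: [-2.5, -2.2, 5.0]
grip_width: 0.0102
clock: 10.53
ee_pos: [0.5297, 0.1452, 0.074]
orientation: [[0.001, 0.987, -0.159], [-0.0, -0.159, -0.987], [-1.0, 0.001, 0.0]]
contact_force: [-4.5, -1.4, 8.9]
grip_width: 0.0103
```

The cover is seated: the TCP stopped at 74.0 mm = 60 + 14, with a downward push of about 9 N. Easing off, then releasing.

```bash
python3 -m jog '-0.8 0 0 0 0 0 0;-0.8 0 0 0 0 0 0;-0.8 0 0 0 0 0 0.5;-0.8 0 0 0 0 0 0.5;-0.8 0 0 0 0 0 0.5;-0.8 0 0 0 0 0 0.5;-0.8 0 0 0 0 0 0.5;-0.8 0 0 0 0 0 0.5;-0.8 0 0 0 0 0 0.5' 100
python3 -m jog '-10 0 0 0 0 0 0.5;-30 0 0 0 0 0 0.5;-60 0 0 0 0 0 0.5;-90 0 0 0 0 0 0.5;-110 0 0 0 0 0 0.5;-120 0 0 0 0 0 0.5;-120 0 0 0 0 0 0.5;-120 0 0 0 0 0 0.5' 100
python3 - <<'E'
from plant import *
from h import *
import pickle
o=get_obs();print(o["contact_force"])
p,d=camera("wrist");cv2.imwrite("pics/w10.png",p[:,:,::-1]);pickle.dump((o,d),open("pics/w10.pkl","wb"))
E
```

```text
clock: 11.28
ee_pos: [0.5297, 0.1453, 0.0734]
orientation: [[0.001, 0.987, -0.159], [-0.0, -0.159, -0.987], [-1.0, 0.001, 0.0]]
contact_force: [-0.6, -0.1, -0.1]
grip_width: 0.0429
clock: 11.95
ee_pos: [0.5297, 0.1453, 0.1935]
orientation: [[0.001, 0.987, -0.159], [-0.0, -0.159, -0.987], [-1.0, 0.001, 0.0]]
contact_force: [0.1, -0.1, -0.9]
grip_width: 0.0426
[ 0.10072223 -0.06303969 -0.87551077]
```

View pics/w10.png

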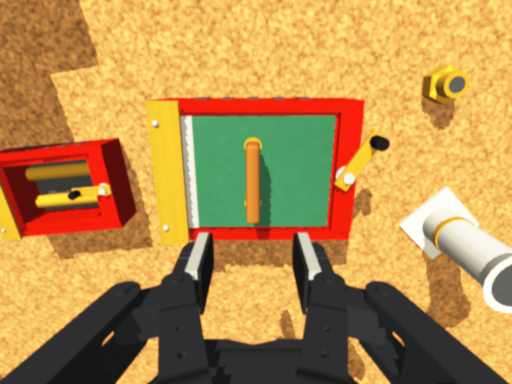

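The cover lies in the recess, with its steel strip under the lip at (190,170) and its far edge at (333,170). Zooming to check that it is home and level.

```bash
python3 - <<'E'
from plant import *
from h import *
import pickle
t=cv2.imread("pics/w10.png");cv2.imwrite("pics/c10.png",cv2.resize(t[90:250,145:395],None,fx=3.2,fy=3.2,interpolation=cv2.INTER_CUBIC))
o,d=pickle.load(open("pics/w10.pkl","rb"));i=camera_info("wrist");T=wristT(o,i);K=i["K"]
def z(u,v):
    Z=np.median(d[v-3:v+4,u-3:u+4]);return (T@np.r_[(u-K[0,2])/K[0,0]*Z,(v-K[1,2])/K[1,1]*Z,Z,1])[:3]
for u,v in((205,125),(322,125),(205,215),(318,215),(228,165),(310,165),(344,175),(180,175),(260,104)):print(u,v,z(u,v).round(4))
E
```

```text
205 125 [0.4959 0.1998 0.0653]
322 125 [0.6005 0.183  0.0656]
205 215 [0.4772 0.1128 0.0653]
318 215 [0.589  0.0947 0.0655]
228 165 [0.5096 0.1599 0.0655]
310 165 [0.5861 0.1475 0.0654]
344 175 [0.6146 0.1358 0.0753]
180 175 [0.4656 0.1602 0.0761]
260 104 [0.5478 0.2101 0.0666]
```

View pics/c10.png

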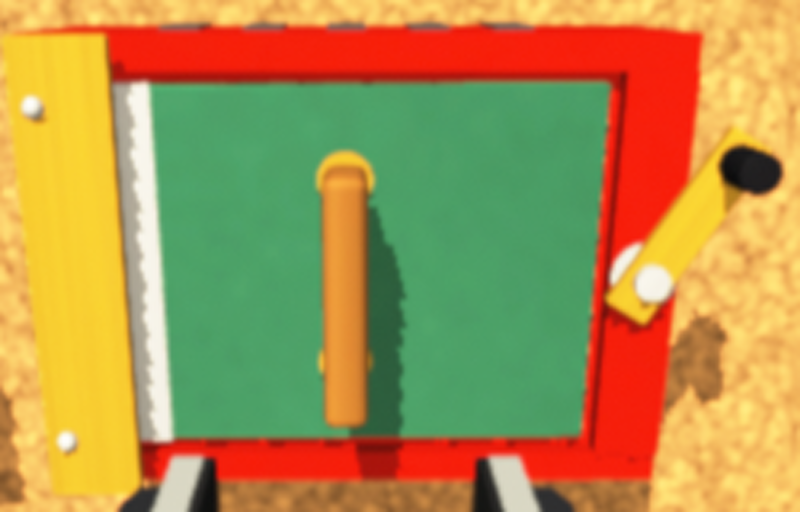

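The cover reads level: plate top is at 65.3–65.6 mm at all corners, seated. Next is the keeper: I cage the knob loosely between the fingers and sweep it along its 40 mm arc.

```bash
cat >> h.py <<'E'
def knob(thdeg,r=.040,yaw=-9.2,O=np.array([.5308,.1465])):
    t=np.radians(thdeg);c=np.array([.088-r*np.cos(t),r*np.sin(t)]);a=np.radians(yaw)
    R=np.array([[np.cos(a),-np.sin(a)],[np.sin(a),np.cos(a)]]);return O+R@c, yaw+90-thdeg
E
python3 - <<'E'
from plant import *
from h import *
o=get_obs();k,y=knob(119.7);print(k,y)
delta(o,np.r_[k,.125],Rtool(y))
E
```

```text
[0.64278651 0.16356018] -38.900000000000006
shift [ 67.3 109.5 -36.4] turn [2.974e+01 6.000e-02 2.000e-02] rows>= 4.153027400609715
```

```bash
python3 -m jog '0 40 -13 10 0 0 0.35;0 80 -26 20 0 0 0.35;0 109.5 -36.4 29.7 0 0 0.35;30 109.5 -36.4 29.7 0 0 0.35;50 109.5 -36.4 29.7 0 0 0.35;67 109.5 -36.4 29.7 0 0 0.35;67 109.5 -36.4 29.7 0 0 0.35;67 109.5 -36.4 29.7 0 0 0.35;67 109.5 -36.4 29.7 0 0 0.35' 30
python3 - <<'E'
from plant import *
from h import *
o=get_obs();k,y=knob(119.7)
delta(o,np.r_[k,.080],Rtool(y));print(o["joint_pos"])
p,d=camera("wrist");cv2.imwrite("pics/w11.png",p[:,:,::-1])
E
```

```text
clock: 12.75
ee_pos: [0.6433, 0.1637, 0.1265]
orientation: [[-0.0, 0.779, -0.627], [-0.001, -0.627, -0.779], [-1.0, 0.0, 0.001]]
contact_force: [0.1, -0.4, 0.6]
grip_width: 0.03
shift [46.5 -0.4  0.4] turn [ 0.04  0.03 -0.02] rows>= 1.114758703090439
[ 1.42934060e+01  2.79086740e+01 -2.01390486e+00  6.00934892e+01
 -3.58589106e-02  1.43152887e+02]
```

View pics/w11.png

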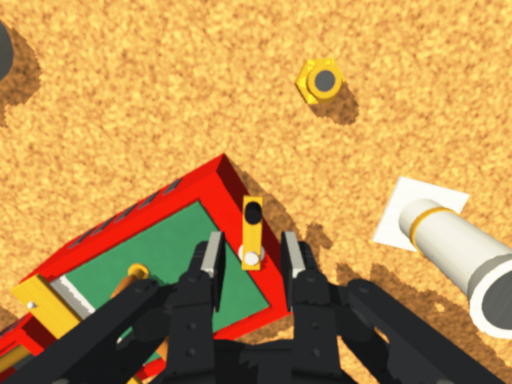

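The keeper lies centred between the fingers: knob at (253,212), bar parallel to them. Descending to straddle the knob, then sweeping the first 60°.

```bash
python3 -m jog '15 0 0 0 0 0 0.35;30 0 0 0 0 0 0.35;40 0 0 0 0 0 0.35;47 0 0 0 0 0 0.35;47 0 0 0 0 0 0.25;47 0 0 0 0 0 0.25;47 0 0 0 0 0 0.25' 30
python3 -m jog '0 -3.5 0.2 -5 0 0 0.25;0 -6.9 0.6 -10 0 0 0.25;0 -10.4 1.4 -15 0 0 0.25;0 -13.7 2.4 -20 0 0 0.25;0 -16.9 3.7 -25 0 0 0.25;0 -20 5.4 -30 0 0 0.25;0 -22.9 7.2 -35 0 0 0.25;0 -25.7 9.4 -40 0 0 0.25;0 -28.3 11.7 -45 0 0 0.25;0 -30.6 14.3 -50 0 0 0.25;0 -32.8 17.1 -55 0 0 0.25;0 -34.6 20 -60 0 0 0.25;0 -34.6 20 -60 0 0 0.25;0 -34.6 20 -60 0 0 0.25' 30
python3 - <<'E'
from plant import *
from h import *
o=get_obs();k,y=knob(59.7)
delta(o,np.r_[k,.080],Rtool(y));print(o["joint_pos"],o["contact_force"])
p,d=camera("wrist");cv2.imwrite("pics/w12.png",p[:,:,::-1])
E
```

```text
clock: 13.38
ee_pos: [0.6442, 0.1639, 0.0805]
orientation: [[0.002, 0.779, -0.627], [-0.0, -0.627, -0.779], [-1.0, 0.002, -0.001]]
contact_force: [0.8, -1.2, 0.5]
grip_width: 0.0211
clock: 14.55
ee_pos: [0.6046, 0.17, 0.0804]
orientation: [[0.002, 0.934, 0.358], [-0.0, 0.358, -0.934], [-1.0, 0.002, 0.001]]
contact_force: [0.9, -0.0, 0.4]
grip_width: 0.0213
shift [ 0.4 -1.4 -0.3] turn [-0.1   0.05 -0.1 ] rows>= 0.03510723386504738
[ 1.57258063e+01  2.62624717e+01 -1.10701385e+01  5.25652432e+01
 -4.24743132e-02  8.47273032e+01] [ 0.94658525 -0.01292697  0.37656428]
```

View pics/w12.png

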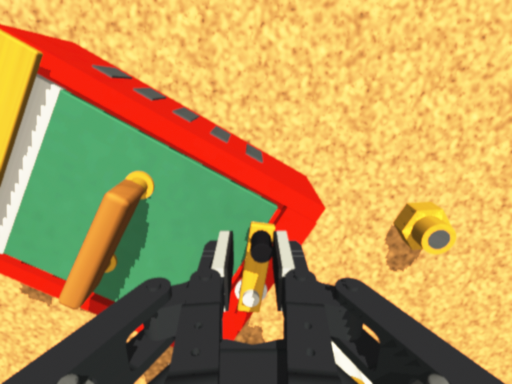

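The knob follows, with the right finger pushing it (262,245). Sweeping on.

```bash
python3 -m jog '0 -3.5 0.2 -5 0 0 0.25;0 -6.9 0.6 -10 0 0 0.25;0 -10.4 1.4 -15 0 0 0.25;0 -13.7 2.4 -20 0 0 0.25;0 -16.9 3.7 -25 0 0 0.25;0 -20 5.4 -30 0 0 0.25;0 -22.9 7.2 -35 0 0 0.25;0 -25.7 9.4 -40 0 0 0.25;0 -28.3 11.7 -45 0 0 0.25;0 -30.6 14.3 -50 0 0 0.25;0 -32.8 17.1 -55 0 0 0.25;0 -34.6 20 -60 0 0 0.25;0 -34.6 20 -60 0 0 0.25;0 -34.6 20 -60 0 0 0.25' 30
python3 - <<'E'
from plant import *
from h import *
o=get_obs();k,y=knob(0)
delta(o,np.r_[k,.080],Rtool(y));print(o["joint_pos"],o["contact_force"])
p,d=camera("wrist");cv2.imwrite("pics/w13.png",p[:,:,::-1])
E
```

```text
clock: 15.77
ee_pos: [0.5793, 0.1386, 0.0797]
orientation: [[0.001, 0.158, 0.987], [-0.001, 0.987, -0.158], [-1.0, -0.0, 0.001]]
contact_force: [0.7, 0.2, 0.3]
grip_width: 0.0211
shift [-0.3  0.  -1.2] turn [0.11 0.06 0.02] rows>= 0.02905959435454137
[ 1.34820196e+01  2.32076829e+01 -1.59219691e+01  5.08236383e+01
 -4.51778445e-02  2.25715239e+01] [0.71362083 0.20378584 0.25733641]
```

View pics/w13.png

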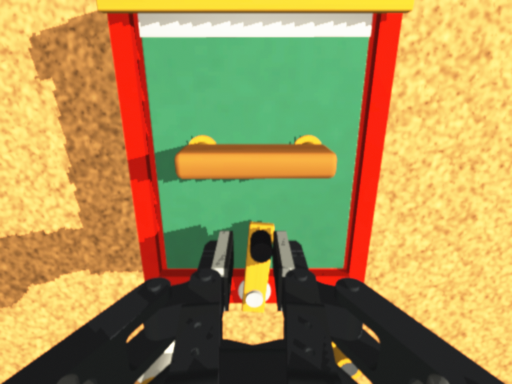

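About 6° are left. Nudging to the stop in small steps while watching the force.

```bash
python3 -m jog '0 -1.5 0 0 0 0 0.25;0 -3 0 0 0 0 0.25;0 -3 0 0 0 0 0.25' 30; python3 -m jog '0 -0.7 0 0 0 0 0.25;0 -0.7 0 0 0 0 0.25' 30;  python3 -m jog '0 -0.7 0 0 0 0 0.25;0 -0.7 0 0 0 0 0.25' 30; python3 -m jog '0 -0.6 0 0 0 0 0.25;0 -0.6 0 0 0 0 0.25' 30
```

```text
clock: 16.07
ee_pos: [0.5785, 0.1357, 0.0795]
orientation: [[0.0, 0.155, 0.988], [-0.0, 0.988, -0.155], [-1.0, -0.0, 0.001]]
contact_force: [-0.1, 0.5, -0.2]
grip_width: 0.0215
clock: 16.23
ee_pos: [0.5784, 0.135, 0.0795]
orientation: [[0.0, 0.155, 0.988], [-0.0, 0.988, -0.155], [-1.0, -0.0, 0.001]]
contact_force: [-1.3, 0.5, -0.2]
grip_width: 0.0213
clock: 16.4
ee_pos: [0.5783, 0.1347, 0.0795]
orientation: [[0.001, 0.154, 0.988], [0.0, 0.988, -0.154], [-1.0, 0.0, 0.0]]
contact_force: [-0.8, 2.5, -1.1]
grip_width: 0.0216
clock: 16.57
ee_pos: [0.5783, 0.1345, 0.0795]
orientation: [[0.001, 0.154, 0.988], [0.001, 0.988, -0.154], [-1.0, 0.001, 0.0]]
contact_force: [1.0, 4.5, -0.7]
grip_width: 0.0216
```

Stop reached: force rises to 4.5 N and motion stalls. Backing off, lifting clear and checking.

```bash
python3 -m jog '0 2 0 0 0 0 0.25;0 4.5 0 0 0 0 0.25;0 4.5 0 0 0 0 0.25;-15 4.5 0 0 0 0 0.25;-40 4.5 0 0 0 0 0.25;-75 4.5 0 0 0 0 0.25;-110 4.5 0 0 0 0 0.25;-130 4.5 0 0 0 0 0.25;-130 4.5 0 0 0 0 0.25;-130 4.5 0 0 0 0 0.25' 30
python3 - <<'E'
from plant import *
from h import *
import pickle
o=get_obs();print(o["contact_force"])
p,d=camera("wrist");cv2.imwrite("pics/w14.png",p[:,:,::-1]);pickle.dump((o,d),open("pics/w14.pkl","wb"))
p,d=camera("scene");cv2.imwrite("pics/s14.png",p[:,:,::-1])
E
```

```text
clock: 17.4
ee_pos: [0.5799, 0.1382, 0.211]
orientation: [[0.004, 0.154, 0.988], [-0.0, 0.988, -0.154], [-1.0, 0.0, 0.004]]
contact_force: [0.3, 0.2, -1.0]
grip_width: 0.0216
[ 0.34741038  0.16125516 -1.02908333]
```

View pics/w14.png

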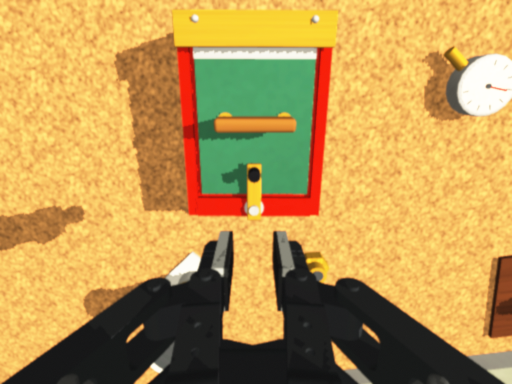

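View pics/s14.png

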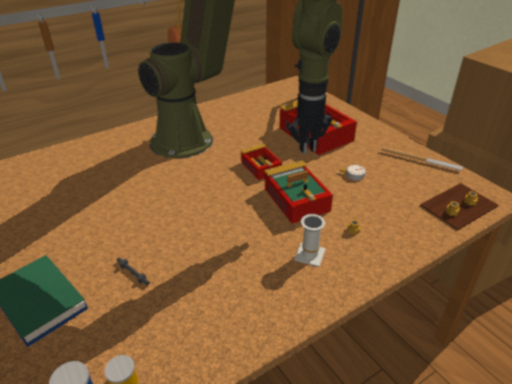

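The keeper points straight up the picture to the lip (pivot 254,210; knob 254,174). The bystanders look unmoved. One last numeric check.

```bash
python3 - <<'E'
from plant import *
from h import *
import pickle
o,d=pickle.load(open("pics/w14.pkl","rb"));i=camera_info("wrist");T=wristT(o,i);K=i["K"]
t=cv2.imread("pics/w14.png")
h=cv2.cvtColor(t,cv2.COLOR_BGR2HSV)
g=cv2.inRange(h,(60,80,40),(95,255,255));g[:40]=0;g[205:]=0;g[:,:190]=0;g[:,325:]=0
c=max(cv2.findContours(cv2.morphologyEx(g,cv2.MORPH_CLOSE,np.ones((25,25))),cv2.RETR_EXTERNAL,cv2.CHAIN_APPROX_NONE)[0],key=cv2.contourArea)
P=ray(i,c[:,0],.065,T)[:,:2]
a=np.radians(-9.2);R=np.array([[np.cos(a),-np.sin(a)],[np.sin(a),np.cos(a)]])
C=(P-[.5308,.1465])@R*1000;print("green extents casing",np.percentile(C,2,0),np.percentile(C,98,0), cv2.minAreaRect(C.astype(np.float32)))
k=ray(i,[[254,173.5]],.089,T)[0,:2];p=ray(i,[[254.3,210]],.077,T)[0,:2]
v=(k-p)@R;print("knob-pivot casing",v*1000,"angle deg",np.degrees(np.arctan2(v[1],-v[0])))
def z(u,v):
    Z=np.median(d[v-2:v+3,u-2:u+3]);return (T@np.r_[(u-K[0,2])/K[0,0]*Z,(v-K[1,2])/K[1,1]*Z,Z,1])[2]
print([round(z(*q),4) for q in((205,70),(305,70),(210,185),(300,185),(230,150))])
s=cv2.imread("pics/scene0.png").astype(int);e=cv2.imread("pics/s14.png").astype(int)
for n,(u,v) in dict(chimney=(311,240),gauge=(353,173),axle=(132,271),union=(354,228)).items():
    print(n,np.abs(s-e)[v-15:v+16,u-18:u+19].mean().round(2))
cv2.imwrite("pics/c14.png",cv2.resize(t[0:225,165:345],None,fx=2.6,fy=2.6,interpolation=cv2.INTER_CUBIC))
E
```

```text
green extents casing [-53.81824875 -53.83707005] [73.26937364 54.40374504] ((9.730224609375, 0.41704559326171875), (126.62577819824219, 108.48805236816406), 0.30454912781715393)
knob-pivot casing [-42.26735252  -0.65799829] angle deg -0.8918817397548744
[np.float64(0.0657), np.float64(0.0656), np.float64(0.0656), np.float64(0.0656), np.float64(0.0655)]
chimney 2.66
gauge 0.81
axle 0.93
union 0.83
```

View pics/c14.png

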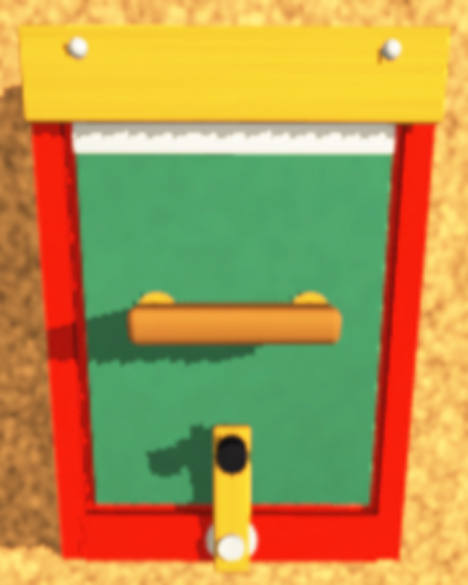

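```bash
python3 -c "
from plant import *
print(sign_off())"
```

```text
the job is handed in; nothing more can be done
None
```

The casing is closed, and I handed the job in at about 17.5 s of the 64 s. I took the cover by its handle, slid the tongue about 11 mm under the lip at a 12° tilt, and swung it down in the grip until it pressed on the ledge at 9 N. After releasing it I swept the keeper round by its knob to its stop (4.5 N), backed off and lifted clear.

Last checks:
- **Cover:** level, with its top at 65.5–65.7 mm at five points (about 65 mm expected). It is centred within about 1 mm and its yaw is within about 0.3° of the casing's.
- **Keeper:** measured at −0.9°, which is 0 within measuring error.
- **Bystanders:** gauge, axle and union areas are unchanged in the before and after pictures. The chimney area differs slightly more (2.66 against about 0.9 mean grey levels). I put that down to the arm's shadow: it looks unmoved and the arm never went near it, but I did not measure it separately.
- **Gripper:** clear of everything.

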